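# Turn the pen block wells up in its desk rack and set the sliding end

## Task

The wooden pen block lies upside down in the desk rack: tip it over its lower edge a quarter turn at a time, without lifting it off the rack, until the face with the pen wells is up. Then push the sliding end along its track until the block is snug between it and the fixed end, and draw the sliding end back about 12 mm so that the block stands free but still against the fixed end. Leave the other things on the desk where they are.

Things in the scene. Friction and masses are not known exactly. Their poses are not given: they have to be found in the camera images.
- block: Brown wooden pen block, a 90 mm cube, 0.3 to 0.55 kg, with 3 x 3 square wells (14 mm wide, 60 deep, 25 apart) in one face. Origin: centre of the wells' face; z points from it into the wood: up at the start (wells down), down at the end. It starts on the rack, within 0.12 rad of square to it, with room for two quarter turns towards the fixed end; it may slip a few mm when tipped
- rack: Desk rack fixed to the table: board 500 mm long (its y), 166 wide (x), black non-slip lining 15 mm above the table, a metal strip marking the track's centre line along y. Origin on the table, under that line. The wooden fixed end at +y is 130 mm wide, 105 high above the table, its inner face at y = 0.225 m
- end_face (a point): middle of the fixed end's inner face, 52 mm above the table, at (0, 0.225, 0.052) m in the rack's frame
- stop (a joint): travel in m of the sliding end along the rack's +y, towards the fixed end: 0 is farthest away, 0.33 the limit. It starts at 0 to 0.015 and reads 0.305 when the block is snug between both ends. It slides with about 2 N of friction and stays where it is left; pushing the block along the lining takes 2 to 7 N more
- stop_face (a point): middle of the sliding end's inner face (towards the block), 52 mm above the table, at y = -0.170 m plus the joint value in the rack's frame. The wooden plate is 120 mm wide, 14 thick, its top 87 mm above the table
- stop_grip (a point): centre of the top of the sliding end's upright wooden grip, 88 mm above the table, 53 mm behind the inner face. The grip is 24 mm across the track and 30 along it, stands 63 mm clear of the foot below it, and can be pinched from above across the track; 24 mm are free between it and the plate
- elephant: white toy elephant, 130 mm long, 80 mm high, on the table beyond the rack. Loose; must stay. Origin: centre of its underside
- car: dark toy car, 125 mm long, 46 mm wide, 42 mm high, on the table on the robot's side of the rack. Loose; must stay. Origin: centre of its underside
- mug: white mug, 76 mm across, 90 mm high, on the table beyond the rack. Loose; must stay. Origin: centre of its underside
- stapler: black stapler, 130 mm long, 42 mm high, on the table on the robot's side of the rack. Loose; must stay. Origin: centre of its underside
- robot_toy: steel toy figure on a 44 x 50 mm foot, 103 mm high, on the table beyond the rack. Loose; must stay. Origin: centre of its underside
Things that resemble listed ones, but are neither listed nor needed, are in the scene too. Of the things shaped like the block, the brown one is meant.

How it is judged (in metres and radians):
On the way, in this order (a step that is already met when the one before it is completed fails the run):
1. the block rests on a side, one quarter turn done (angle between block's own z axis and vertical between 1.45 and 1.69 rad and contact force between block and rack above 0.5 N), for 0.2 s.
2. the block rests with the wells up, two quarter turns done (angle between block's own z axis and vertical above 3.04 rad and contact force between block and rack above 0.5 N), for 0.2 s.
3. the block is snug between the sliding end and the fixed end, to within 3 mm (angle between block's own z axis and vertical above 3.04 rad and value of joint stop above 0.302 m and y of block in the frame of rack above 0.177 m), for 0.05 s.
At the end, for the whole second after the job is handed in: The block rests on the rack's lining with the wells up (within 0.1 rad), within 10 mm of the fixed end and within 45 mm of the track's centre line; the sliding end stands 5 to 22 mm back from its snug position (joint 0.283 to 0.300) without touching the block; all at rest (angle between block's own z axis and vertical above 3.04 rad and y of block in the frame of rack above 0.17 m and x of block in the frame of rack between -0.045 and 0.045 m and z of block in the frame of rack above 0.095 m and value of joint stop between 0.283 and 0.3 m and contact force between stop and block below 0.05 N and linear speed of block below 0.01 m/s and velocity of joint stop between -0.005 and 0.005 m/s).
It fails at once if the block is lifted off the rack instead of tipped (height (world z) of block above 0.16 m).
It fails at once if another thing on the desk is moved by more than 40 mm (distance of any of elephant, car, mug, stapler, robot_toy from where it was at the start of the episode above 0.04 m).
It also fails if it takes over 67 s, if anything falls off the work surface, if the arm or the gripper's body presses on something with over 40 N, if the wrist force passes 120 N, or if a joint passes its speed limit or range.

## Robot

A 7-joint arm with a two-finger parallel gripper is mounted at the origin on the work surface. World frame = base frame: x ahead of the robot, y to its left, z up, the work surface at z = 0. Lengths are in m, angles in degrees, forces in N, time in s.
With the tool pointing down it reaches from about 0.425 to 0.875 m from the base axis. Payload 4.7 kg.
Tool frame: the origin (TCP) lies at the very end of the fingers, on their centre line; the grasp point (between the pads) lies 19 mm behind it; z points along the fingers, y is the line along which they close (so a half turn about z gives the same grasp; the last joint's range is limited). The gripper opens to 87 mm and grips with 3 to 60 N. Pads are 19 mm wide; open, the fingers measure 117 mm over their backs; the gripper's body (75 mm by 190 mm) begins 51 mm behind the grasp point.
Start: joints at [0.808, 18.392, -4.016, 83.108, 1.295, 78.541, -3.26], TCP at [0.65, -0, 0.185] pointing down, gripper open.
Joint ranges: [-163.93, 163.93], [-17.29, 119.83], [-79.2, 71.16], [3.27, 140.29], [-89.18, 269.18], [5.43, 117.66], [-154.24, 154.24]. Speed limits (degrees/s): [147.25, 147.25, 180, 180, 180, 180, 180].

## Interface

Orientations are given as [roll, pitch, yaw] about the fixed x, y, z axes, in that order (R = Rz(yaw) Ry(pitch) Rx(roll)).
In Python, from cell import telemetry, cams, env gives the robot as it stands.
- The arm moves only by the tool arm_command, never from a script. Its argument "series" is text: rows parted by semicolons, each of 5 numbers parted by spaces: the shift along the tool's x, y, z in mm, then the turn about the tool's z in rad, then the closure in counts, from 0 (fully open) to 255 (shut). A call has 1 to 20 rows; each row shifts and turns the commanded pose from where the row before left it, along the tool's axes as they then stand; what a row does not reach is not made up. A row lasts 1/12 s, in which the tool goes at most 41.7 mm and 7.16 degrees, less where a joint would pass 70% of its speed; a pose out of reach is approached as far as the arm can. A call is refused whole if a number of a shift passes 41.7 or a number of a turn 0.125, either way. A call with a gripper value outside its range is refused whole. The fingers move at their own pace and stop on an object; "squeeze" is the grip in N (left out, the last holds). Time passes only in rows, so rows that do not move let the fingers close. It gives the time, the measured TCP pose, the force, the opening and the grip force at its end, in the units of the state.
- telemetry.get_obs(): the state, without advancing time (a new reading comes with each control period).
- cams.read_camera(name): name is "scene" or "side" or "wrist"; returns the picture (400x640x3 uint8, blue, green, red); there is no depth.
- cams.calibration(name): a dict with "K" (3x3 intrinsics, pixels), "dist" ([k1, k2, p1, p2, k3] as OpenCV has them; the pictures are not rectified), "origin" and "rotation" of the camera in the world; the wrist camera has in their place "hand_eye" (4x4, takes a point from camera to tool coordinates, whose origin is the TCP and whose axes are the flange's). Camera axes: x right, y down, z forward; pixel columns grow to the right and rows downward; lengths in m; the calibration is good to about 2 mm. A picture is of the moment at which its call begins: read the wrist's pose just before it. calibration takes no time and is no camera call.
- env.sign_off(): hands the job in; it is judged then, once.
The state is a dict: "time_s": time; "qpos": joint angles; "joint_velocities": joint speeds; "effort": joint torques, N m; "tool_pos": TCP position; "tool_rot": TCP orientation; "force": force on the tool from outside, world axes, zero at the start; "wrist_torque": the same for the moment, N m; "grip_width": finger opening in m; "grasp_force": force on a finger pad.
Only numpy, scipy, OpenCV 4.12 (cv2) and the standard library are available. Lean on these libraries where they do the work, as an engineer would, in place of code of your own. Each camera call takes 0.05 s, during which the arm holds its last target. There are 200 camera calls.

## Working session

There is one attempt and no reset: what is moved stays moved. The work goes in short steps, Python scripts to look and compute and a tool call to move; the robot and the scene stay as the last step left them, time stands still between calls to the robot, and variables do not carry over. Pictures are saved under pics/ and viewed, at most 10 in all, crops included, and the job is handed in when it is done.

Besides the shell and the picture viewer there is one more tool, called after ">>>" by a JSON object that holds its "name" and its "arguments", one argument or row to a line. arm_command: Moves the arm, as the interface text tells. Its arguments: {"type":"object","properties":{"series":{"type":"string"},"squeeze":{"type":"number"}},"required":["series"]}

```bash
mkdir -p pics; ls; python3 - <<'E'
from cell import telemetry,cams,env
import cv2,numpy as np
o=telemetry.get_obs(); print(o['tool_pos'],o['tool_rot'],o['time_s'])
ims=[]
for n in ['scene','side']:
    im=cams.read_camera(n); cv2.imwrite(f'pics/{n}0.png',im)
    c=cams.calibration(n); print(n,c)
print(cams.calibration('wrist'))
E
```

```text
pics
[ 6.49376374e-01 -7.11850338e-05  1.83680314e-01] [-1.79892474e+02  5.60356856e-03  9.00011795e+01] 0.0
scene {'K': array([[508.66868676,   0.        , 317.25221967],
       [  0.        , 508.66868676, 194.98269683],
       [  0.        ,   0.        ,   1.        ]]), 'dist': array([-0.09629041,  0.        ,  0.        ,  0.        ,  0.        ]), 'origin': array([ 1.23751194, -0.35457009,  1.11230358]), 'rotation': array([-142.82995931,    0.67645934,   62.61657138])}
side {'K': array([[520.37233451,   0.        , 315.85360924],
       [  0.        , 520.37233451, 198.91318924],
       [  0.        ,   0.        ,   1.        ]]), 'dist': array([-0.0275292,  0.       ,  0.       ,  0.       ,  0.       ]), 'origin': array([0.16432363, 0.87272556, 1.27654292]), 'rotation': array([-140.9946658 ,   -0.19183456, -156.55913638])}
{'K': array([[331.79624834,   0.        , 318.97456664],
       [  0.        , 331.79624834, 198.02785603],
       [  0.        ,   0.        ,   1.        ]]), 'dist': array([-0.0533627,  0.       ,  0.       ,  0.       ,  0.       ]), 'hand_eye': array([[ 6.29013497e-04, -9.62783118e-01, -2.70274438e-01,
         7.40459799e-02],
       [ 9.99999618e-01,  4.41489286e-04,  7.54621216e-04,
         5.06130822e-04],
       [-6.07213299e-04, -2.70274809e-01,  9.62783028e-01,
        -1.99134395e-01],
       [ 0.00000000e+00,  0.00000000e+00,  0.00000000e+00,
         1.00000000e+00]])}
```

View pics/scene0.png

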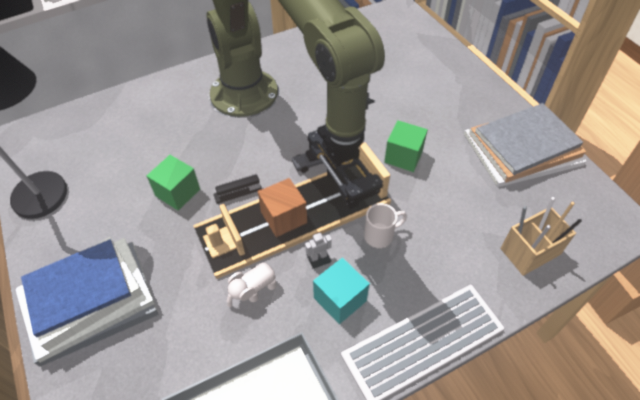

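View pics/side0.png

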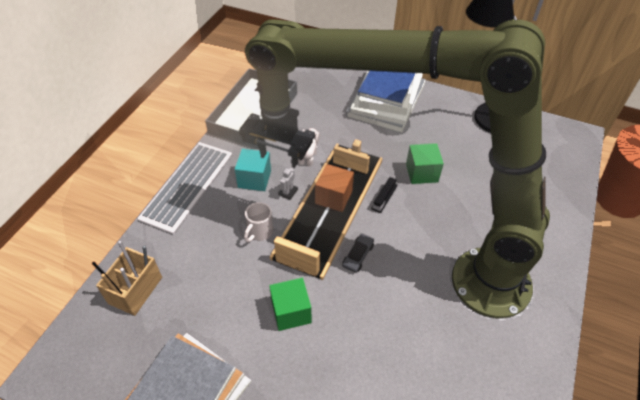

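```bash
cat > h.py <<'E'
from cell import telemetry,cams,env
import cv2,numpy as np
from scipy.spatial.transform import Rotation as R
def pose(n,o=None):
    c=cams.calibration(n)
    if n!='wrist': Rm=R.from_euler('xyz',c['rotation'],degrees=True).as_matrix(); t=np.array(c['origin'])
    else:
        o=o or telemetry.get_obs(); Rt=R.from_euler('xyz',o['tool_rot'],degrees=True).as_matrix()
        H=np.array(c['hand_eye']); Rm=Rt@H[:3,:3]; t=Rt@H[:3,3]+np.array(o['tool_pos'])
    return np.array(c['K']),np.array(c['dist']),Rm,t
def cast(n,px,z,P=None):
    K,d,Rm,t=P or pose(n)
    px=np.array(px,float).reshape(-1,1,2)
    u=cv2.undistortPoints(px,K,d)[:,0]
    r=np.c_[u,np.ones(len(u))]@Rm.T
    return t+r*((z-t[2])/r[:,2])[:,None]
def proj(n,p,P=None):
    K,d,Rm,t=P or pose(n)
    p=np.array(p,float).reshape(-1,3)
    return cv2.projectPoints(p,cv2.Rodrigues(Rm.T)[0],-Rm.T@t,K,d)[0][:,0]
def crop(im,x0,y0,x1,y1,s): return cv2.resize(im[y0:y1,x0:x1],None,fx=s,fy=s,interpolation=cv2.INTER_CUBIC)
E
python3 - <<'E'
from h import *
print(proj('scene',[0,0,0]),proj('side',[0,0,0]))
P=pose('wrist'); w=cams.read_camera('wrist'); cv2.imwrite('pics/wrist0.png',w); print(P[3])
s=cv2.imread('pics/scene0.png'); d=cv2.imread('pics/side0.png')
for n,im in (('scene',s),('side',d)):
    hsv=cv2.cvtColor(im,cv2.COLOR_BGR2HSV)
    bx=(255,175,315,240) if n=='scene' else (305,155,365,220)
    print(n,hsv[207,280] if n=='scene' else hsv[187,334])
    m=cv2.inRange(hsv,(3,120,50),(14,255,255)); mm=np.zeros_like(m); mm[bx[1]:bx[3],bx[0]:bx[2]]=m[bx[1]:bx[3],bx[0]:bx[2]]
    c=max(cv2.findContours(mm,0,2)[0],key=cv2.contourArea)
    print(cv2.contourArea(c),cv2.approxPolyDP(c,3,True)[:,0].tolist())
a=crop(s,190,135,400,275,3.8); cv2.imwrite('pics/cs.png',a)
b=crop(d,260,130,400,280,4); cv2.imwrite('pics/cd.png',b)
E
```

```text
[[243.38673297  93.38162619]] [[491.59278702 281.88624657]]
[0.65027674 0.07399511 0.38289909]
scene [ 12 130 222]
992.5 [[289, 180], [259, 190], [272, 216], [305, 202]]
side [ 11 148 195]
1258.0 [[327, 163], [315, 183], [317, 202], [342, 210], [352, 189], [354, 172]]
```

View pics/cs.png

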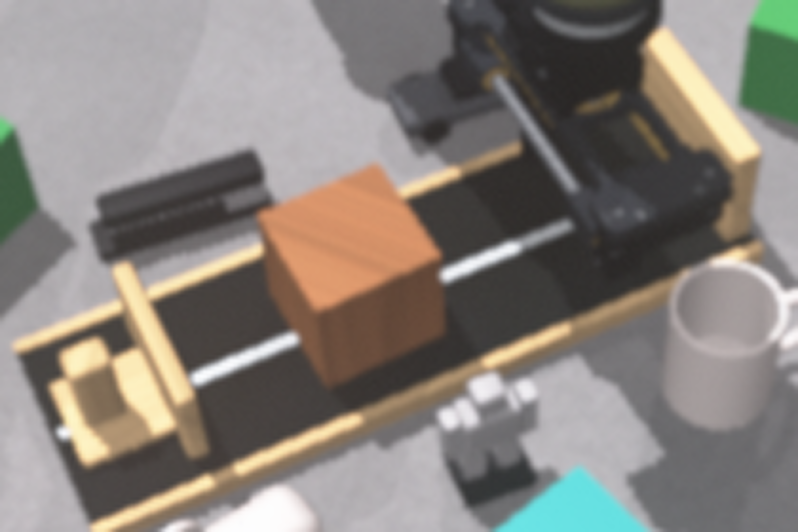

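View pics/cd.png

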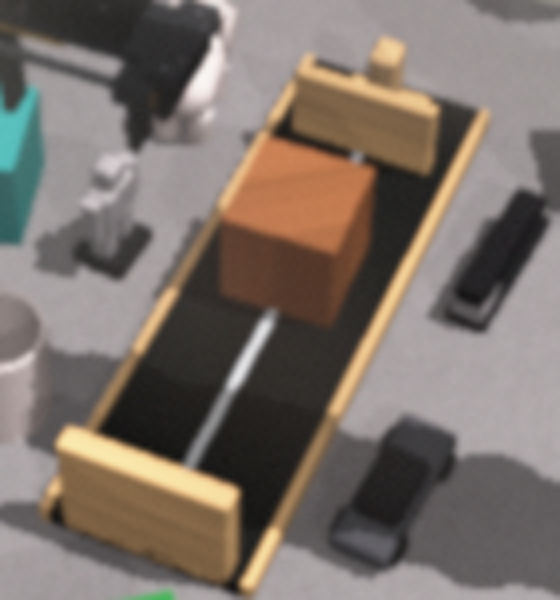

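View pics/wrist0.png

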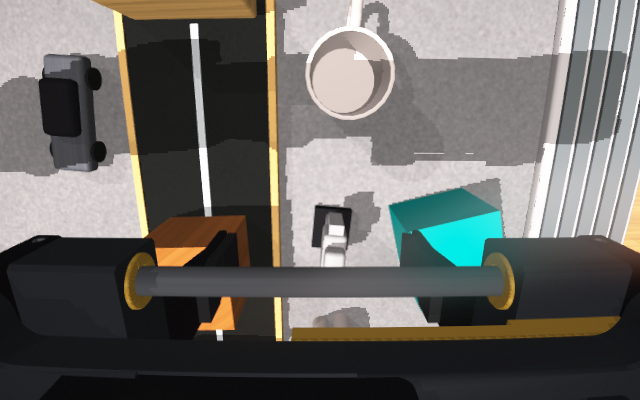

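```bash
python3 - <<'E'
from h import *
np.set_printoptions(precision=4,suppress=True)
S=lambda p:np.array(p)/3.8+[190,135]-.37
D=lambda p:np.array(p)/4+[260,130]-.37
w=cv2.imread('pics/wrist0.png')
P=pose('wrist')
# strip in the wrist picture
g=cv2.cvtColor(w,cv2.COLOR_BGR2GRAY); pts=[]
for v in range(30,205,5):
    x=np.arange(170,235); k=g[v,170:235]>130
    if 3<k.sum()<16: pts.append([x[k].mean(),v])
L=cast('wrist',pts,.015,P)[:,:2]; k=np.polyfit(L[:,1],L[:,0],1); print('strip x=k*y+c',k,len(L),np.abs(np.polyval(k,L[:,1])-L[:,0]).max())
print('strip scene',cast('scene',S([(200,380),(295,340),(445,275),(570,225)]),.015)[:,:2])
print('strip side',cast('side',D([(190,462),(272,315)]),.015)[:,:2])
print('endface bottom wrist',cast('wrist',[(116,17),(180,17),(255,14)],.015,P)[:,:2])
print('end top inner scene',cast('scene',S([(645,60),(737,165)]),.105)[:,:2])
print('end top outer side',cast('side',D([(60,445),(237,507)]),.105)[:,:2])
a=cast('scene',S([(258,215),(377,165),(440,255),(320,310)]),.105)[:,:2]
b=cast('side',D([(262,140),(375,170),(343,248),(222,215)]),.105)[:,:2]
print('block scene',a,a.mean(0)); print('block side',b,b.mean(0))
print('bottom',cast('scene',S([(332,387),(443,335)]),.015)[:,:2],cast('side',D([(330,325),(222,290)]),.015)[:,:2])
print('grip',cast('scene',S([(83,353)]),.088),cast('side',D([(388,48)]),.088))
print('plate top',cast('scene',S([(117,265),(133,265),(185,400),(203,392)]),.087)[:,:2],cast('side',D([(303,62),(438,100)]),.087)[:,:2])
E
```

```text
strip x=k*y+c [0.0087 0.5198] 35 0.0005038288912394551
strip scene [[ 0.5161 -0.2124]
 [ 0.5163 -0.1421]
 [ 0.5153 -0.0266]
 [ 0.5177  0.072 ]]
strip side [[ 0.5213  0.1026]
 [ 0.5188 -0.0465]]
endface bottom wrist [[0.44   0.165 ]
 [0.5078 0.1629]
 [0.5851 0.1644]]
end top inner scene [[0.4741 0.1538]
 [0.5848 0.1605]]
end top outer side [[0.5825 0.1802]
 [0.4526 0.1779]]
block scene [[ 0.4732 -0.1407]
 [ 0.4717 -0.053 ]
 [ 0.5587 -0.0492]
 [ 0.5619 -0.136 ]] [ 0.5164 -0.0947]
block side [[ 0.5659 -0.1347]
 [ 0.4756 -0.1405]
 [ 0.4698 -0.0593]
 [ 0.5638 -0.053 ]] [ 0.5188 -0.0969]
bottom [[ 0.5627 -0.1355]
 [ 0.5599 -0.0505]] [[ 0.4744 -0.0553]
 [ 0.5639 -0.0537]]
grip [[ 0.5101 -0.2807  0.088 ]] [[ 0.5176 -0.2832  0.088 ]]
plate top [[ 0.4541 -0.2362]
 [ 0.4591 -0.2268]
 [ 0.5728 -0.2358]
 [ 0.5726 -0.2234]] [[ 0.5749 -0.2419]
 [ 0.4612 -0.2456]]
```

The brown cube at scene (283,207) / side (334,187) is the block. The other cubes, green at scene (173,181) and (406,145) and teal at (341,289), have the wrong colour and are off the rack. The crop shows the brown one standing in the rack, between the sliding plate (scene 232,226) and the fixed end (375,165). The measurements agree with the given sizes:
- **Rack:** centre line x≈0.519, end face y≈0.162.
- **Block:** centre (0.518, -0.096), yaw ≈ +0.045.
- **Stop:** ≈ 0.005.

I'll go in behind the block with the tool turned to match it.

>>> {"name": "arm_command", "arguments": {
  "series": "0 0 0 -0.045 130; -20 -17 0 0 130; -20 -17 0 0 130; -20 -17 0 0 130; -20 -17 0 0 130; -20 -17 0 0 130; -20 -17 0 0 130; -20 -18 0 0 130; -19 -18 0 0 130; 0 0 0 0 130; 0 0 20 0 130; 0 0 20 0 130; 0 0 20 0 130; 0 0 20 0 130; 0 0 14 0 130; 0 0 0 0 130; 0 0 0 0 130; 0 0 0 0 130",
  "squeeze": 20
}}

```text
time_s: 1.65
tool_pos: [0.5201, -0.1651, 0.0918]
tool_rot: [179.9, 0.0, 92.6]
force: [-0.2, -0.6, -0.2]
grip_width: 0.0425
grasp_force: 0.0
```

>>> {"name": "arm_command", "arguments": {
  "series": "4 0 0 0 130; 4 0 0 0 130; 3 0 0 0 130; 2 0 0 0 130; 1 0 0 0 130; 0 0 0 0 130"
}}

```text
time_s: 2.15
tool_pos: [0.5188, -0.1507, 0.091]
tool_rot: [180.0, 0.0, 92.6]
force: [0.3, -0.4, -0.2]
grip_width: 0.0422
grasp_force: 0.0
```

>>> {"name": "arm_command", "arguments": {
  "series": "2 0 0 0 130; 2 0 0 0 130; 2 0 0 0 130; 0 0 0 0 130"
}}

```text
time_s: 2.48
tool_pos: [0.5184, -0.1445, 0.0907]
tool_rot: [180.0, -0.0, 92.6]
force: [0.4, -0.0, -0.8]
grip_width: 0.0427
grasp_force: 0.0
```

```bash
python3 - <<'E'
from h import *
s=cams.read_camera('scene'); d=cams.read_camera('side')
a=crop(s,200,140,400,270,3); b=crop(d,270,120,400,270,2.6)
H=np.zeros((max(len(a),len(b)),0,3),np.uint8)
pad=lambda i:cv2.copyMakeBorder(i,0,390-len(i),0,0,0)
v=np.vstack([cv2.resize(a,(600,390))])
b=cv2.resize(b,(200,231)); cv2.imwrite('pics/c2.png',np.hstack([v,pad(b)]))
E
```

```text
(no output)
```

View pics/c2.png

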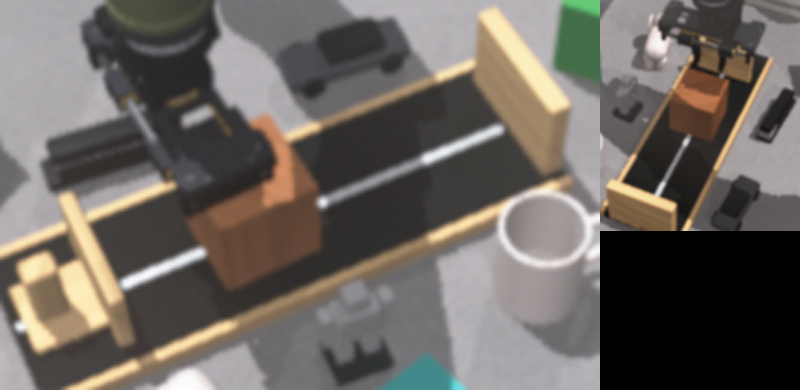

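The block at crop (255,225) hasn't moved and the fingers are right behind it. I'll keep closing in until they touch.

>>> {"name": "arm_command", "arguments": {
  "series": "2 0 0 0 130; 2 0 0 0 130; 0 0 0 0 130"
}}

```text
time_s: 2.83
tool_pos: [0.5183, -0.1405, 0.0908]
tool_rot: [180.0, -0.0, 92.6]
force: [-0.4, -0.4, 0.5]
grip_width: 0.0424
grasp_force: 0.0
```

>>> {"name": "arm_command", "arguments": {
  "series": "2 0 0 0 130; 2 0 0 0 130; 0 0 0 0 130"
}}

```text
time_s: 3.08
tool_pos: [0.5181, -0.1365, 0.0908]
tool_rot: [180.0, -0.0, 92.6]
force: [-0.2, 1.2, -0.2]
grip_width: 0.0428
grasp_force: 0.0
```

>>> {"name": "arm_command", "arguments": {
  "series": "2 0 0 0 130; 0 0 0 0 130"
}}

```text
time_s: 3.25
tool_pos: [0.518, -0.1347, 0.0908]
tool_rot: [180.0, -0.0, 92.6]
force: [0.8, 0.4, -0.3]
grip_width: 0.0426
grasp_force: 0.0
```

>>> {"name": "arm_command", "arguments": {
  "series": "2 0 0 0 130; 0 0 0 0 130"
}}

```text
time_s: 3.42
tool_pos: [0.5179, -0.1327, 0.0908]
tool_rot: [180.0, -0.0, 92.6]
force: [-0.5, -0.8, -0.6]
grip_width: 0.0427
grasp_force: 0.0
```

```bash
python3 - <<'E'
from h import *
for n,z,bx,f in (('scene','', (255,175,330,245),'pics/scene0.png'),('side','',(300,150,365,220),'pics/side0.png')):
    im=cams.read_camera(n); im0=cv2.imread(f)
    cv2.imwrite(f'pics/{n}3.png',im)
    for i in (im0,im):
        hsv=cv2.cvtColor(i,cv2.COLOR_BGR2HSV); m=cv2.inRange(hsv,(3,120,30),(15,255,255)); mm=np.zeros_like(m); mm[bx[1]:bx[3],bx[0]:bx[2]]=m[bx[1]:bx[3],bx[0]:bx[2]]
        c=max(cv2.findContours(mm,0,2)[0],key=cv2.contourArea); print(n,cv2.approxPolyDP(c,2.5,True)[:,0].tolist())
E
```

```text
scene [[289, 180], [259, 190], [272, 216], [305, 202]]
scene [[298, 191], [289, 202], [270, 210], [271, 216], [300, 205], [303, 201]]
side [[327, 163], [315, 183], [318, 187], [317, 202], [342, 210], [352, 189], [354, 172]]
side [[327, 163], [316, 181], [316, 202], [341, 210], [351, 193], [353, 171]]
```

```bash
python3 - <<'E'
from h import *
s=cv2.imread('pics/scene3.png'); d=cv2.imread('pics/side3.png')
a=cv2.resize(s[165:245,230:330],(500,400),interpolation=2); b=cv2.resize(d[130:220,300:370],(300,386),interpolation=2)
cv2.imwrite('pics/c3.png',np.hstack([a,cv2.copyMakeBorder(b,0,14,0,0,0)]))
print(proj('scene',[[.518,-.1327,.0908]]),proj('side',[[.518,-.1327,.0908]]))
print(telemetry.get_obs())
E
```

```text
[[268.215468   206.11923014]] [[339.24079278 172.84417777]]
{'time_s': 3.5167, 'qpos': array([ 1.13501390e+01,  8.36994514e+00,  2.27201011e-01,  1.06409057e+02,
       -3.35785350e-02,  6.52130513e+01,  1.41774345e+01]), 'joint_velocities': array([ 0.02714554,  0.02068183,  0.12533054, -0.01269451,  0.06293699,
       -0.00911423, -0.0159248 ]), 'effort': array([-8.13123467e-02, -3.71964240e+01,  7.84535729e-02, -2.89392114e+01,
       -6.38957089e-02,  5.84174506e-02, -5.08923884e-03]), 'tool_pos': array([ 0.51790027, -0.13304733,  0.09078524]), 'tool_rot': array([1.79992861e+02, 4.46977254e-03, 9.25884408e+01]), 'force': array([-0.81410918,  0.38455202, -0.10377454]), 'wrist_torque': array([-0.014908  , -0.03303385, -0.0020062 ]), 'grasp_force': 0.0, 'grip_width': 0.04261009781296284}
```

View pics/c3.png

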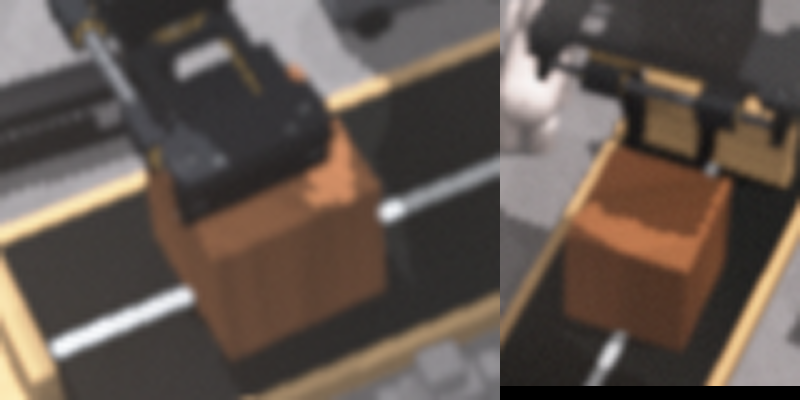

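The fingers, at crop (635,130) and (710,130), are just at the block's back edge and the block is still in place. Contact must be close, so I'll keep pushing and start the arc.

>>> {"name": "arm_command", "arguments": {
  "series": "2 0 0 0 130; 2 0 0 0 130; 0 0 0 0 130"
}}

```text
time_s: 3.77
tool_pos: [0.5177, -0.1285, 0.0907]
tool_rot: [180.0, -0.0, 92.6]
force: [0.3, 0.0, -0.6]
grip_width: 0.0426
grasp_force: 0.0
```

>>> {"name": "arm_command", "arguments": {
  "series": "2 0 0 0 130; 2 0 0 0 130; 0 0 0 0 130"
}}

```text
time_s: 4.02
tool_pos: [0.5176, -0.1245, 0.0908]
tool_rot: [180.0, -0.0, 92.6]
force: [1.1, -0.7, -0.6]
grip_width: 0.0425
grasp_force: 0.0
```

```bash
python3 - <<'E'
from h import *
print(telemetry.get_obs()['force'],telemetry.get_obs()['wrist_torque'])
for n,bx,f in (('scene', (255,175,330,245),'pics/scene3.png'),('side',(300,150,365,220),'pics/side3.png')):
    im=cams.read_camera(n); im0=cv2.imread(f)
    cv2.imwrite(f'pics/{n}4.png',im)
    k=(slice(bx[1],bx[3]),slice(bx[0],bx[2]))
    # shift of the block's lower part by phase correlation
    p=(slice(205,240),slice(262,320)) if n=='scene' else (slice(178,218),slice(310,358))
    g=lambda i:np.float32(cv2.cvtColor(i,cv2.COLOR_BGR2GRAY)[p])
    ref=cv2.imread(f'pics/{n}0.png')
    print(n,cv2.phaseCorrelate(g(ref),g(im0),cv2.createHanningWindow(g(im).shape[::-1],cv2.CV_32F)),cv2.phaseCorrelate(g(ref),g(im),cv2.createHanningWindow(g(im).shape[::-1],cv2.CV_32F)))
E
```

```text
[ 1.07363996 -0.67444118 -0.58697446] [ 0.03083431  0.01563701 -0.02021848]
scene ((-0.08426639094305344, -0.054308540121787985), 0.8748821911988435) ((-0.12138443458864856, -0.12380333065656757), 0.9306622083540316)
side ((0.09271047567114366, 0.10312328344005195), 0.9433916663130124) ((-0.17541099172751018, 0.07667369504232724), 0.9253995289405187)
```

```bash
python3 - <<'E'
from h import *
np.set_printoptions(precision=1,suppress=True)
x=[.49,.546]
for y in (-.1245,-.134,-.16):
  for z in (.0908,.105,.125):
    print(y,z,'side',proj('side',[[i,y,z] for i in x]).tolist())
for n in (0,3,4):
  im=cv2.cvtColor(cv2.imread(f'pics/side{n}.png'),cv2.COLOR_BGR2HSV)
  for u in (332,340,348):print(n,u,[(v,im[v,u].tolist()) for v in range(154,182,2)])
# block top back edge from side0
print(proj('side',[[.475,-.141,.105],[.518,-.139,.105],[.563,-.137,.105]]))
E
```

```text
-0.1245 0.0908 side [[346.80309338939196, 177.4456193155612], [329.75262380595194, 171.94180167584153]]
-0.1245 0.105 side [[347.0361664433234, 174.32939392385737], [329.864954873883, 168.8145566360494]]
-0.1245 0.125 side [[347.3699356703325, 169.86548532422333], [330.02579556300725, 164.335576360709]]
-0.134 0.0908 side [[347.93608962890994, 175.29912289441017], [330.9347703018451, 169.8328154501755]]
-0.134 0.105 side [[348.1762256317427, 172.17885463903855], [331.05488525203396, 166.70186878406662]]
-0.134 0.125 side [[348.5200865853327, 167.70944390121065], [331.2268597264955, 162.21787145674224]]
-0.16 0.0908 side [[350.99670722910525, 169.50046522961048], [334.1286474795019, 164.13485187682193]]
-0.16 0.105 side [[351.2556261137639, 166.3698516836826], [334.2694895698814, 160.99446067040023]]
-0.16 0.125 side [[351.62631707252194, 161.88640661422275], [334.47110392746447, 156.4977088306612]]
0 332 [(154, [16, 107, 201]), (156, [15, 106, 127]), (158, [16, 84, 70]), (160, [14, 84, 58]), (162, [14, 61, 46]), (164, [10, 99, 54]), (166, [11, 146, 171]), (168, [11, 148, 204]), (170,
[... 2029 characters left out ...]
180, [10, 147, 111])]
4 340 [(154, [11, 25, 82]), (156, [15, 80, 89]), (158, [16, 115, 115]), (160, [16, 116, 121]), (162, [16, 117, 126]), (164, [16, 112, 105]), (166, [15, 69, 37]), (168, [10, 141, 83]), (170, [11, 152, 114]), (172, [11, 152, 109]), (174, [11, 150, 109]), (176, [11, 153, 110]), (178, [11, 158, 110]), (180, [11, 151, 113])]
4 348 [(154, [120, 5, 53]), (156, [135, 10, 50]), (158, [135, 16, 32]), (160, [120, 17, 30]), (162, [6, 46, 28]), (164, [9, 77, 33]), (166, [15, 77, 40]), (168, [0, 10, 80]), (170, [8, 48, 106]), (172, [11, 148, 105]), (174, [11, 154, 111]), (176, [11, 154, 116]), (178, [11, 154, 129]), (180, [10, 151, 155])]
[[353.6 172.1]
 [340.2 168.3]
 [326.3 164.4]]
```

```bash
python3 - <<'E'
from h import *
w=cams.read_camera('wrist'); cv2.imwrite('pics/wrist5.png',w)
d=cv2.imread('pics/side4.png'); s=cv2.imread('pics/scene4.png')
a=cv2.resize(d[130:200,300:370],(400,400),interpolation=2)
b=cv2.resize(s[165:235,230:300],(400,400),interpolation=2)
c=cv2.resize(w[200:350],(800,188))
cv2.imwrite('pics/c5.png',np.vstack([np.hstack([a,b]),c]))
E
```

```text
(no output)
```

View pics/c5.png

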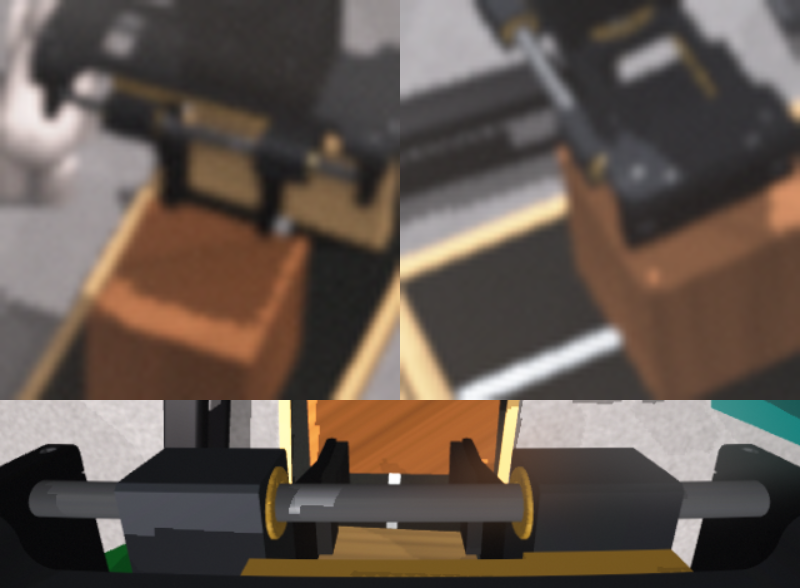

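The picture shows the fingertips at side crop (170,200) and wrist crop (335,445), passing just over the block's top. The tips must be swinging up when the gripper is partly open. I'll back off, close fully, go lower and push again.

>>> {"name": "arm_command", "arguments": {
  "series": "-12 0 0 0 255; -14 0 0 0 255; -14 0 0 0 255; 0 0 0 0 255; 0 0 0 0 255; 0 0 0 0 255; 0 0 5 0 255; 0 0 7 0 255; 0 0 0 0 255; 4 0 0 0 255; 4 0 0 0 255; 4 0 0 0 255; 0 0 0 0 255",
  "squeeze": 20
}}

```text
time_s: 5.25
tool_pos: [0.5191, -0.1515, 0.079]
tool_rot: [180.0, -0.0, 92.7]
force: [1.0, 0.1, -0.1]
grip_width: 0.0009
grasp_force: 0.0
```

```bash
python3 - <<'E'
from h import *
print(telemetry.get_obs()['force'])
d=cams.read_camera('side'); w=cams.read_camera('wrist'); 
a=cv2.resize(d[130:200,300:370],(400,400),interpolation=2); c=cv2.resize(w[200:350],(800,188))
cv2.imwrite('pics/c6.png',np.vstack([np.hstack([a,a*0]),c])); cv2.imwrite('pics/side6.png',d)
E
```

```text
[ 1.01614566  0.13163154 -0.13423616]
```

>>> {"name": "arm_command", "arguments": {
  "series": "2 0 0 0 255; 2 0 0 0 255; 0 0 0 0 255"
}}

```text
time_s: 5.6
tool_pos: [0.5187, -0.1486, 0.0788]
tool_rot: [180.0, -0.0, 92.6]
force: [-0.5, -0.8, -0.3]
grip_width: 0.0003
grasp_force: 0.0
```

>>> {"name": "arm_command", "arguments": {
  "series": "2 0 0 0 255; 2 0 0 0 255; 0 0 0 0 255"
}}

```text
time_s: 5.85
tool_pos: [0.5184, -0.1446, 0.0788]
tool_rot: [180.0, -0.0, 92.6]
force: [0.3, -0.2, -0.2]
grip_width: 0.0004
grasp_force: 0.0
```

>>> {"name": "arm_command", "arguments": {
  "series": "2 0 0 0 255; 1 0 0 0 255; 0 0 0 0 255"
}}

```text
time_s: 6.1
tool_pos: [0.5183, -0.1417, 0.0788]
tool_rot: [180.0, -0.0, 92.6]
force: [0.4, 0.4, -0.7]
grip_width: 0.0007
grasp_force: 0.0
```

>>> {"name": "arm_command", "arguments": {
  "series": "2 0 0 0 255; 2 0 0 0 255; 0 0 0 0 255"
}}

```text
time_s: 6.35
tool_pos: [0.5182, -0.1375, 0.0788]
tool_rot: [180.0, -0.0, 92.6]
force: [0.2, 0.4, 0.2]
grip_width: 0.0002
grasp_force: 0.0
```

>>> {"name": "arm_command", "arguments": {
  "series": "2 0 0 0 255; 2 0 0 0 255; 0 0 0 0 255"
}}

```text
time_s: 6.6
tool_pos: [0.5179, -0.1335, 0.0788]
tool_rot: [180.0, -0.0, 92.6]
force: [0.1, 0.3, 0.8]
grip_width: 0.0003
grasp_force: 0.0
```

```bash
python3 - <<'E'
from h import *
print(telemetry.get_obs()['force'])
d=cams.read_camera('side'); w=cams.read_camera('wrist'); s=cams.read_camera('scene')
ref=cv2.imread('pics/side0.png')
p=(slice(178,218),slice(310,358)); g=lambda i:np.float32(cv2.cvtColor(i,cv2.COLOR_BGR2GRAY)[p])
print(cv2.phaseCorrelate(g(ref),g(d),cv2.createHanningWindow((48,40),cv2.CV_32F)))
a=cv2.resize(d[130:200,300:370],(400,400),interpolation=2); c=cv2.resize(w[200:350],(800,188))
b=cv2.resize(s[165:235,230:300],(400,400),interpolation=2)
cv2.imwrite('pics/c7.png',np.vstack([np.hstack([a,b]),c]))
E
```

```text
[0.14599075 0.32925376 0.7925573 ]
((-0.02622322769470742, 0.23901448385456447), 0.9032142927249273)
```

View pics/c7.png

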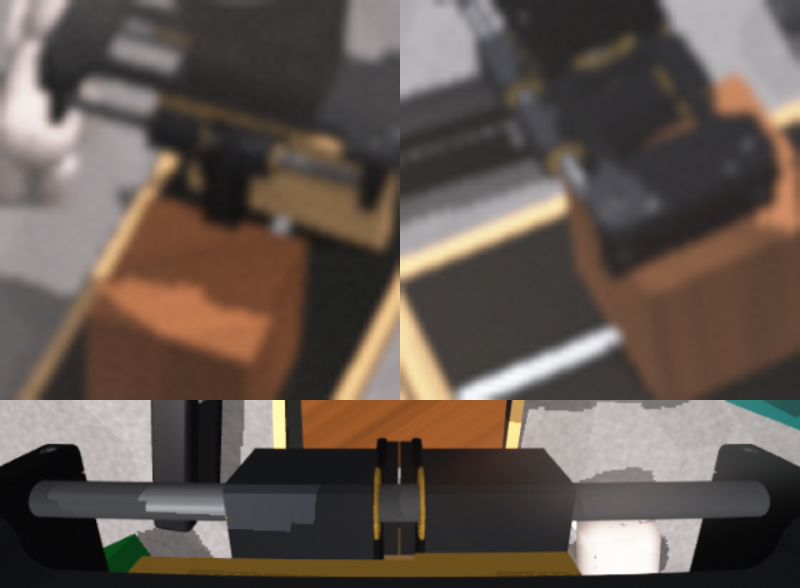

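The closed fingertip, at side crop (225,222), still overlaps the block's top face, and there has been no contact. So the real tips may be about 30 mm above the reported TCP. I'll check by lowering gently onto the block's top, which is known to be at 0.105.

>>> {"name": "arm_command", "arguments": {
  "series": "0 0 2 0 255; 0 0 0 0 255"
}}

```text
time_s: 6.92
tool_pos: [0.5177, -0.1342, 0.0764]
tool_rot: [-180.0, -0.0, 92.6]
force: [-0.5, -1.0, -0.2]
grip_width: 0.0006
grasp_force: 0.0
```

>>> {"name": "arm_command", "arguments": {
  "series": "0 0 2 0 255; 0 0 0 0 255"
}}

```text
time_s: 7.08
tool_pos: [0.5176, -0.1341, 0.0743]
tool_rot: [-180.0, -0.0, 92.6]
force: [0.0, -0.7, -0.3]
grip_width: 0.0003
grasp_force: 0.0
```

>>> {"name": "arm_command", "arguments": {
  "series": "0 0 2 0 255; 0 0 0 0 255"
}}

```text
time_s: 7.25
tool_pos: [0.5177, -0.1341, 0.0724]
tool_rot: [-180.0, -0.0, 92.6]
force: [0.3, -0.4, -0.1]
grip_width: 0.0006
grasp_force: 0.0
```

>>> {"name": "arm_command", "arguments": {
  "series": "0 0 2 0 255; 0 0 0 0 255; 0 0 0 0 255"
}}

```text
time_s: 7.5
tool_pos: [0.5178, -0.1341, 0.0706]
tool_rot: [-180.0, 0.0, 92.6]
force: [-0.1, -0.3, 0.1]
grip_width: 0.0005
grasp_force: 0.0
```

>>> {"name": "arm_command", "arguments": {
  "series": "0 0 2 0 255; 0 0 0 0 255; 0 0 0 0 255"
}}

```text
time_s: 7.75
tool_pos: [0.5178, -0.1341, 0.0687]
tool_rot: [-180.0, -0.0, 92.6]
force: [0.2, -0.6, -1.0]
grip_width: 0.0004
grasp_force: 0.0
```

```bash
python3 - <<'E'
from h import *
np.set_printoptions(precision=1,suppress=True)
d=cams.read_camera('side');cv2.imwrite('pics/side8.png',d); cv2.imwrite('pics/wrist8.png',cams.read_camera('wrist'))
o=telemetry.get_obs(); print(o['tool_pos'],o['force'])
p=np.array(o['tool_pos'])
for dy in(0,.0095):
  for dz in (0,.02,.035): print(dy,dz,proj('side',p+[0,dy,dz]))
v=cv2.cvtColor(d,cv2.COLOR_BGR2HSV)
for r in range(156,184,2): print(r,[tuple(int(k) for k in v[r,u,1:]) for u in range(328,352,3)])
E
```

```text
[ 0.5 -0.1  0.1] [-0.   0.5 -0. ]
0 0 [[339.2 177.3]]
0 0.02 [[339.4 173. ]]
0 0.035 [[339.6 169.7]]
0.0095 0 [[338.  179.4]]
0.0095 0.02 [[338.2 175.1]]
0.0095 0.035 [[338.4 171.8]]
156 [(16, 32), (8, 32), (46, 44), (0, 52), (0, 38), (21, 49), (15, 51), (95, 67)]
158 [(93, 101), (9, 30), (70, 44), (30, 34), (16, 31), (17, 46), (14, 56), (68, 94)]
160 [(110, 156), (35, 36), (91, 59), (29, 26), (26, 30), (26, 30), (81, 57), (30, 95)]
162 [(110, 93), (29, 26), (100, 64), (23, 22), (20, 26), (32, 32), (71, 50), (107, 110)]
164 [(126, 83), (93, 41), (36, 28), (11, 23), (33, 23), (99, 59), (109, 105), (115, 124)]
166 [(147, 118), (145, 107), (129, 71), (39, 26), (35, 22), (94, 46), (114, 101), (109, 124)]
168 [(146, 119), (150, 117), (149, 103), (32, 24), (33, 23), (111, 39), (70, 44), (25, 132)]
170 [(147, 118), (149, 118), (147, 109), (92, 39), (53, 24), (151, 101), (130, 96), (33, 123)]
172 [(145, 118), (147, 116), (148, 114), (142, 99), (144, 71), (153, 107), (154, 106), (142, 106)]
174 [(151, 110), (150, 109), (148, 107), (150, 107), (152, 106), (147, 109), (152, 111), (154, 111)]
176 [(143, 109), (149, 108), (150, 109), (149, 111), (154, 109), (151, 110), (154, 111), (152, 111)]
178 [(145, 116), (149, 111), (147, 116), (150, 109), (151, 113), (154, 111), (154, 114), (154, 111)]
180 [(152, 169), (150, 161), (150, 172), (151, 137), (152, 114), (152, 114), (152, 114), (152, 99)]
182 [(150, 190), (151, 191), (150, 192), (151, 159), (152, 121), (152, 114), (152, 114), (150, 90)]
```

>>> {"name": "arm_command", "arguments": {
  "series": "0 0 1.5 0 255; 0 0 0 0 255; 0 0 0 0 255"
}}

```text
time_s: 8.1
tool_pos: [0.5183, -0.1342, 0.0677]
tool_rot: [180.0, 0.0, 92.6]
force: [0.3, -0.5, 2.4]
grip_width: 0.0002
grasp_force: 1.3
```

>>> {"name": "arm_command", "arguments": {
  "series": "0 0 1.5 0 255; 0 0 0 0 255; 0 0 0 0 255"
}}

```text
time_s: 8.35
tool_pos: [0.5183, -0.1342, 0.0676]
tool_rot: [179.9, 0.0, 92.6]
force: [-4.0, 1.3, 11.3]
grip_width: 0.0006
grasp_force: 5.6
```

Contact is at TCP z = 0.0677, so the tips sit 37 mm above the reported TCP. I'll back off behind the block and lower to 13 mm below its top.

>>> {"name": "arm_command", "arguments": {
  "series": "0 0 -3 0 255; 0 0 -3 0 255; -10 0 0 0 255; -10 0 0 0 255; -8 0 0 0 255; 0 0 0 0 255; 0 0 6 0 255; 0 0 6 0 255; 0 0 4 0 255; 0 0 0 0 255; 0 0 0 0 255"
}}

```text
time_s: 9.27
tool_pos: [0.5188, -0.1615, 0.0551]
tool_rot: [-179.9, -0.0, 92.6]
force: [-0.6, -0.2, 1.1]
grip_width: 0.0008
grasp_force: 0.0
```

>>> {"name": "arm_command", "arguments": {
  "series": "3 0 0 0 255; 3 0 0 0 255; 3 0 0 0 255; 0 0 0 0 255"
}}

```text
time_s: 9.6
tool_pos: [0.5192, -0.1529, 0.0562]
tool_rot: [179.9, 0.0, 92.6]
force: [-0.4, -0.5, 0.4]
grip_width: 0.0004
grasp_force: 0.1
```

>>> {"name": "arm_command", "arguments": {
  "series": "2 0 0 0 255; 2 0 0 0 255; 0 0 0 0 255"
}}

```text
time_s: 9.85
tool_pos: [0.5192, -0.1519, 0.0571]
tool_rot: [179.9, 0.2, 92.5]
force: [-1.2, -5.7, 3.0]
grip_width: 0.0006
grasp_force: 2.9
```

>>> {"name": "arm_command", "arguments": {
  "series": "5 0 -4.5 0 255; 5 0 -4.7 0 255; 5.3 0 -4.7 0 255; 5.5 0 -4.2 0 255; 5.8 0 -3.9 0 255; 6 0 -3.5 0 255; 0 0 0 0 255"
}}

```text
time_s: 10.43
tool_pos: [0.5185, -0.1157, 0.0832]
tool_rot: [179.8, 0.0, 92.7]
force: [-0.3, -2.4, 6.1]
grip_width: 0.0007
grasp_force: 3.0
```

```bash
python3 - <<'E'
from h import *
a=[]
for n,x0,y0 in(('side',290,130),('scene',215,155)):
    i=cams.read_camera(n); cv2.imwrite(f'pics/{n}9.png',i); a.append(cv2.resize(i[y0:y0+100,x0:x0+100],(400,400),interpolation=2))
cv2.imwrite('pics/c9.png',np.hstack(a)); print(telemetry.get_obs()['force'])
E
```

```text
[-0.62973479 -4.93714195  5.202689  ]
```

View pics/c9.png

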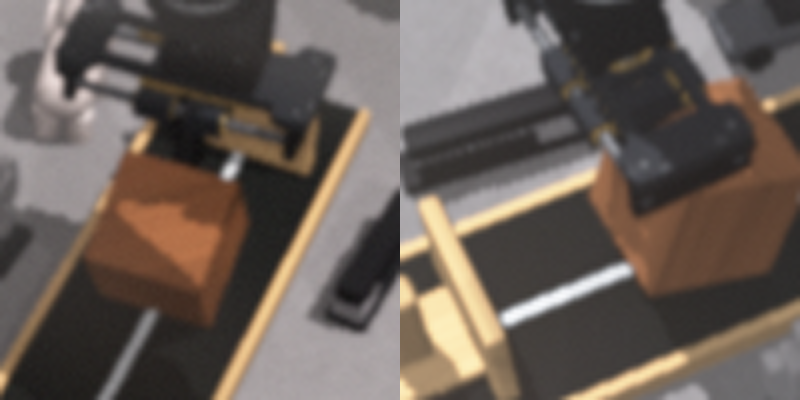

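The block is tilting over its +y lower edge: at scene crop (655,293) the back edge is up, and the front edge at (775,265) has hardly moved. I'll carry on along the arc to about 50°.

>>> {"name": "arm_command", "arguments": {
  "series": "6.2 0 -3.1 0 255; 6.4 0 -2.8 0 255; 6.6 0 -2.5 0 255; 6.7 0 -2 0 255; 6.8 0 -1.6 0 255; 6.8 0 -1.3 0 255; 6.9 0 -0.9 0 255; 6.9 0 -0.4 0 255; 0 0 0 0 255"
}}

```text
time_s: 11.28
tool_pos: [0.5139, -0.0607, 0.0951]
tool_rot: [-179.9, -0.1, 92.7]
force: [-0.0, 0.0, 0.7]
grip_width: 0.0004
grasp_force: 0.0
```

```bash
cat >> h.py <<'E'
def blk(n,save=None):
    im=cams.read_camera(n)
    if save: cv2.imwrite(f'pics/{n}{save}.png',im)
    m=cv2.inRange(cv2.cvtColor(im,cv2.COLOR_BGR2HSV),(3,118,25),(14,255,255))
    q=np.zeros_like(m); b=(170,245,250,380) if n=='scene' else (140,270,270,380)
    q[b[0]:b[1],b[2]:b[3]]=m[b[0]:b[1],b[2]:b[3]]
    q=cv2.morphologyEx(q,cv2.MORPH_OPEN,np.ones((3,3)))
    c=max(cv2.findContours(q,0,2)[0],key=cv2.contourArea)
    return cv2.approxPolyDP(cv2.convexHull(c),1.6,True)[:,0],im
def boxpx(n,x,y,yaw,z0=.015,s=.045):
    R2=np.array([[np.cos(yaw),-np.sin(yaw)],[np.sin(yaw),np.cos(yaw)]])
    c=np.array([[a,b] for a,b in ((-s,-s),(s,-s),(s,s),(-s,s))])@R2.T+[x,y]
    return proj(n,np.r_[np.c_[c,[z0]*4],np.c_[c,[z0+.09]*4]])
E
python3 - <<'E'
from h import *
np.set_printoptions(precision=1,suppress=True)
for n in('side','scene'):
    c,_=blk(n,'10'); print(n,c.tolist()); print(boxpx(n,.515,0,.04).tolist())
E
```

```text
side [[317, 182], [345, 189], [341, 213], [331, 229], [305, 221], [307, 197]]
[[341.8675034869356, 213.1826349676332], [314.3914410174872, 204.78508207727225], [303.48207343983785, 226.7760396578364], [331.75991508688327, 235.7504531283232], [343.1691474532638, 194.43061681504585], [314.42690706502145, 185.89637572349096], [303.0043983624537, 208.25201263682007], [332.6275859420091, 217.4017187551397]]
scene [[328, 174], [336, 187], [305, 200], [304, 193]]
[[292.81759337614255, 198.2887310102837], [309.0556747769099, 222.2225160011092], [338.6711326947355, 208.10967007290876], [321.7288326501162, 185.1020104529838], [291.0574446433165, 177.19789523944016], [308.15231761615524, 201.70025699061594], [339.4507065859071, 187.21271818828325], [321.56191131150575, 163.7183439144295]]
```

```bash
python3 - <<'E'
from h import *
np.set_printoptions(precision=4,suppress=True)
print(cast('side',[[317,182],[345,189]],.105)[:,:2],cast('side',[[331,229],[305,221]],.015)[:,:2],cast('side',[[307,197],[333,207]],.105)[:,:2])
print(cast('scene',[[328,174],[336,187],[305,200]],.105)[:,:2])
print(telemetry.get_obs()['force'])
E
```

```text
[[ 0.5608 -0.0602]
 [ 0.4745 -0.0682]] [[0.4796 0.0214]
 [0.5628 0.0253]] [[0.5646 0.0043]
 [0.4814 0.0083]]
[[ 0.5067  0.0416]
 [ 0.5535  0.0394]
 [ 0.5535 -0.0477]]
[-1.0729  0.0628 -0.1439]
```

>>> {"name": "arm_command", "arguments": {
  "series": "-5 0 -15 0 255; -15 0 -15 0 255; -15 0 -15 0 255; -15 0 0 0 255; -20 0 0 0 255; -20 0 0 0 255; -20 0 0 0 255; 0 0 0 0 255"
}}

```text
time_s: 12.05
tool_pos: [0.5186, -0.1791, 0.1406]
tool_rot: [-180.0, 0.2, 92.2]
force: [-0.3, -1.1, -0.2]
grip_width: 0.0004
grasp_force: 0.0
```

```bash
python3 - <<'E'
from h import *
np.set_printoptions(precision=4,suppress=True)
for n in('side','scene'):
    c,im=blk(n,'11'); print(n,c.tolist()); print(np.c_[cast(n,c,.105)[:,:2],cast(n,c,.015)[:,:2]])
P=pose('wrist'); w=cams.read_camera('wrist'); cv2.imwrite('pics/wrist11.png',w); print(P[3])
m=cv2.inRange(cv2.cvtColor(w,cv2.COLOR_BGR2HSV),(3,118,25),(14,255,255))
for c in cv2.findContours(m,0,2)[0]:
    if cv2.contourArea(c)>800:
        q=cv2.approxPolyDP(cv2.convexHull(c),4,True)[:,0]; print('wrist',q.tolist()); print(np.c_[cast('wrist',q,.105,P)[:,:2],cast('wrist',q,.015,P)[:,:2]])
E
```

```text
side [[315, 186], [343, 193], [341, 212], [332, 232], [305, 225], [304, 204]]
[[ 0.5601 -0.0435  0.5905 -0.1139]
 [ 0.4743 -0.0516  0.4981 -0.1226]
 [ 0.4537  0.0159  0.4759 -0.0499]
 [ 0.4507  0.0904  0.4727  0.0303]
 [ 0.5287  0.0984  0.5567  0.039 ]
 [ 0.5619  0.0315  0.5925 -0.0331]]
scene [[321, 170], [330, 178], [336, 188], [304, 209], [299, 208], [293, 200], [291, 178], [305, 172]]
[[ 0.4865  0.032   0.4194  0.0665]
 [ 0.5208  0.0399  0.4567  0.0751]
 [ 0.5563  0.0379  0.4954  0.073 ]
 [ 0.5768 -0.0621  0.5177 -0.0359]
 [ 0.5684 -0.0715  0.5086 -0.0462]
 [ 0.5396 -0.0739  0.4772 -0.0488]
 [ 0.4741 -0.048   0.4059 -0.0206]
 [ 0.4731 -0.0075  0.4048  0.0235]]
[ 0.5167 -0.1003  0.3396]
wrist [[394, 0], [393, 30], [372, 51], [274, 50], [255, 28], [255, 0]]
[[ 0.5618 -0.0321  0.5792 -0.0059]
 [ 0.5628 -0.0501  0.5805 -0.0309]
 [ 0.5501 -0.0637  0.5629 -0.0497]
 [ 0.4854 -0.0659  0.4734 -0.0528]
 [ 0.4728 -0.0528  0.456  -0.0346]
 [ 0.4728 -0.036   0.4559 -0.0114]]
```

The block has made a quarter turn and lies flat: back face at y≈-0.051, front at 0.039, x 0.473 to 0.563. Now the second turn.

>>> {"name": "arm_command", "arguments": {
  "series": "24 0 0 0 255; 24 0 0 0 255; 24 0 0 0 255; 23 0 0 0 255; 0 0 15 0 255; 0 0 15 0 255; 0 0 15 0 255; 0 0 15 0 255; 0 0 14 0 255; 0 0 7 0 255; 0 0 0 0 255; 0 0 0 0 255"
}}

```text
time_s: 13.2
tool_pos: [0.5154, -0.0775, 0.06]
tool_rot: [-180.0, -0.0, 92.6]
force: [0.4, -0.7, -1.1]
grip_width: 0.0004
grasp_force: 0.0
```

>>> {"name": "arm_command", "arguments": {
  "series": "4 0 0 0 255; 4 0 0 0 255; 4 0 0 0 255; 0 0 0 0 255"
}}

```text
time_s: 13.53
tool_pos: [0.5154, -0.0648, 0.0605]
tool_rot: [179.9, -0.0, 92.7]
force: [-0.2, 0.7, 0.1]
grip_width: 0.0004
grasp_force: 0.0
```

>>> {"name": "arm_command", "arguments": {
  "series": "3 0 0 0 255; 3 0 0 0 255; 0 0 0 0 255"
}}

```text
time_s: 13.78
tool_pos: [0.515, -0.0624, 0.0608]
tool_rot: [179.9, 0.2, 92.5]
force: [-1.1, -4.5, 3.2]
grip_width: 0.0006
grasp_force: 2.3
```

>>> {"name": "arm_command", "arguments": {
  "series": "5 0 -4.2 0 255; 5 0 -4.4 0 255; 5.3 0 -4.4 0 255; 5.5 0 -4 0 255; 5.8 0 -3.7 0 255; 6 0 -3.4 0 255; 0 0 0 0 255"
}}

```text
time_s: 14.37
tool_pos: [0.5144, -0.0265, 0.0859]
tool_rot: [179.8, 0.0, 92.7]
force: [-0.6, -3.3, 6.3]
grip_width: 0.0004
grasp_force: 2.8
```

```bash
python3 - <<'E'
from h import *
np.set_printoptions(precision=4,suppress=True)
for n in('side','scene'):
    c,im=blk(n,'12'); print(n,c.tolist()); print(np.c_[cast(n,c,.105)[:,:2],cast(n,c,.015)[:,:2]])
print(telemetry.get_obs()['force'])
E
```

```text
side [[310, 190], [338, 197], [341, 207], [331, 232], [307, 225], [300, 217]]
[[ 0.5674 -0.0234  0.5983 -0.0923]
 [ 0.4821 -0.0317  0.5065 -0.1012]
 [ 0.4604 -0.0009  0.4831 -0.068 ]
 [ 0.4533  0.0915  0.4755  0.0315]
 [ 0.5236  0.0962  0.5512  0.0366]
 [ 0.553   0.0786  0.5829  0.0176]]
scene [[294, 189], [317, 193], [309, 212], [301, 203]]
[[ 0.5098 -0.0567  0.4448 -0.0301]
 [ 0.548  -0.0115  0.4864  0.0191]
 [ 0.5904 -0.0553  0.5326 -0.0286]
 [ 0.5571 -0.0605  0.4963 -0.0342]]
[-1.1326 -2.8568  5.3044]
```

Same forces as the first turn, and the front bottom edge stays at y≈0.035, so it is tipping. Continuing.

>>> {"name": "arm_command", "arguments": {
  "series": "6.2 0 -3 0 255; 6.4 0 -2.7 0 255; 6.6 0 -2.4 0 255; 6.7 0 -2 0 255; 6.8 0 -1.6 0 255; 6.8 0 -1.3 0 255; 6.9 0 -0.9 0 255; 6.9 0 -0.4 0 255; 0 0 0 0 255; 0 0 0 0 255; 0 0 0 0 255; 0 0 0 0 255; 0 0 0 0 255"
}}

```text
time_s: 15.55
tool_pos: [0.5107, 0.025, 0.0981]
tool_rot: [-180.0, 0.0, 92.5]
force: [0.2, -0.3, -1.1]
grip_width: 0.0004
grasp_force: 0.0
```

>>> {"name": "arm_command", "arguments": {
  "series": "-5 0 -15 0 255; -15 0 -15 0 255; -20 0 -15 0 0; -25 0 0 0 0; -30 0 0 0 0; -30 0 0 0 0; -30 0 0 0 0; -20 0 0 0 0; 0 0 0 0 0"
}}

```text
time_s: 16.3
tool_pos: [0.5177, -0.1559, 0.1432]
tool_rot: [-180.0, 0.2, 92.1]
force: [-0.9, 0.4, -0.1]
grip_width: 0.0393
grasp_force: 0.0
```

```bash
python3 - <<'E'
from h import *
np.set_printoptions(precision=4,suppress=True)
for n in('side','scene'):
    c,im=blk(n,'13'); print(n,c.tolist()); print(np.c_[cast(n,c,.105)[:,:2],cast(n,c,.015)[:,:2]])
P=pose('wrist'); w=cams.read_camera('wrist'); cv2.imwrite('pics/wrist13.png',w); print(P[3])
# dark wells inside the top face, scene: local minima
g=cv2.cvtColor(im,cv2.COLOR_BGR2HSV)[:,:,2]
h=np.array([[cast] and [0,0]])
src=proj('scene',[[.473,.04,.105],[.563,.04,.105],[.563,.13,.105],[.473,.13,.105]]).astype(np.float32)
M=cv2.getPerspectiveTransform(src,np.float32([[0,0],[18,0],[18,18],[0,18]]))
print(cv2.warpPerspective(g,M,(18,18)))
s=cams.read_camera('side')
src=proj('side',[[.473,.04,.105],[.563,.04,.105],[.563,.13,.105],[.473,.13,.105]]).astype(np.float32)
M=cv2.getPerspectiveTransform(src,np.float32([[0,0],[18,0],[18,18],[0,18]]))
print(cv2.warpPerspective(cv2.cvtColor(s,cv2.COLOR_BGR2HSV)[:,:,2],M,(18,18)))
# grip via scene wood mask near stop
for n,b in (('scene',(190,215,250,270)),):
    pass
E
```

```text
side [[303, 207], [331, 216], [330, 234], [322, 255], [291, 240], [291, 227]]
[[ 0.56    0.0426  0.5904 -0.0211]
 [ 0.4743  0.0404  0.4981 -0.0235]
 [ 0.4532  0.0989  0.4754  0.0394]
 [ 0.4466  0.1705  0.4683  0.1166]
 [ 0.5429  0.1598  0.572   0.105 ]
 [ 0.5615  0.1203  0.592   0.0624]]
scene [[365, 176], [334, 189], [328, 175], [328, 170], [364, 170]]
[[0.5569 0.1221 0.496  0.1647]
 [0.5568 0.0319 0.4959 0.0665]
 [0.5097 0.0401 0.4446 0.0753]
 [0.4949 0.0479 0.4286 0.0839]
 [0.5384 0.13   0.476  0.1733]]
[ 0.5157 -0.0762  0.3423]
[[116 116 116 114 114 114 114 121 142 158 172 176 174 177 175 170 171 144]
 [122 123 121 121 122 134 153 182 208 215 219 221 223 222 219 220 215 151]
 [122 117 112 114 124 170 203 198 193 202 221 220 208 208 213 221 212 149]
 [120 112  98  99 135 202 190 135 122 165 213 193 141 137 174 220 212 141]
 [122 117 105 111 164 211 184 123 115 168 215 186 120 113 176 222 208 142]
 [150 154 159 163 191 216 194 159 161 195 221 186 146 151 185 217 210 145]
 [205 209 212 217 222 222 218 216 215 218 222 216 210 211 215 221 205 139]
 [215 204 191 196 206 220 216 204 197
[... 1439 characters left out ...]
150 117 125 162 183 155]
 [189 190 133  92 118 179 189 138  91 112 177 188 131  87 102 154 178 151]
 [190 191 159 137 152 186 192 155 130 141 185 185 140 113 125 166 184 157]
 [193 197 187 185 189 195 196 185 182 182 188 185 168 165 170 187 194 161]
 [193 194 174 163 168 190 194 175 165 165 178 179 161 163 177 192 195 153]
 [194 190 130 103 122 183 185 131 106 120 163 175 131 117 138 179 191 145]
 [196 187 120  86 115 175 179 116  83 108 168 181 124  89 124 179 191 146]
 [193 188 151 133 151 177 173 136 121 145 181 189 140 121 148 187 196 149]
 [193 194 185 180 181 181 179 178 184 190 195 192 180 178 190 200 200 148]
 [176 176 172 172 166 172 179 187 191 188 188 185 189 196 196 196 187 133]]
```

Wells are up: the 3x3 dark grid shows in both rectified views, with the block at y 0.04 to 0.13, x≈0.516. Next I'll check clearance to the tall toys on the way and the grip position.

```bash
python3 - <<'E'
from h import *
np.set_printoptions(precision=4,suppress=True)
S=lambda p:np.array(p)/3.8+[190,135]-.37
D=lambda p:np.array(p)/4+[260,130]-.37
print('toy base scene',cast('scene',S([(470,500),(535,485),(500,440)]),.0),'head',cast('scene',S([(490,385)]),.1),'armtip',cast('scene',S([(447,410)]),.075))
print('toy side base',cast('side',D([(78,245),(110,275),(150,240)]),0),'head',cast('side',D([(117,162)]),.1))
print('elephant top near',cast('scene',S([(290,490),(200,515)]),.07))
s=cv2.imread('pics/scene13.png'); 
hsv=cv2.cvtColor(s,cv2.COLOR_BGR2HSV); m=cv2.inRange(hsv,(13,60,120),(25,200,255))
print(telemetry.get_obs()['tool_pos'],telemetry.get_obs()['grip_width'])
E
```

```text
toy base scene [[ 0.6752 -0.0891  0.    ]
 [ 0.6852 -0.0462  0.    ]
 [ 0.644  -0.0506  0.    ]] head [[ 0.6594 -0.0651  0.1   ]] armtip [[ 0.649  -0.0905  0.075 ]]
toy side base [[ 0.6924 -0.0609  0.    ]
 [ 0.6557 -0.0432  0.    ]
 [ 0.6419 -0.0887  0.    ]] head [[ 0.66   -0.0737  0.1   ]]
elephant top near [[ 0.6529 -0.2009  0.07  ]
 [ 0.6433 -0.2571  0.07  ]]
[ 0.5187 -0.1479  0.1432] 0.05525002683866804
```

>>> {"name": "arm_command", "arguments": {
  "series": "0 0 0 0.05 0; -27 0 0 0 0; -27 0 0 0 0; -27 0 0 0 0; -27 -1 0 0 0; -25 0 0 0 0; 0 0 0 0 0; 0 0 0 0 0; 0 0 0 0 0; 0 0 0 0 0",
  "squeeze": 20
}}

```text
time_s: 17.33
tool_pos: [0.5177, -0.2798, 0.1432]
tool_rot: [180.0, -0.1, 89.9]
force: [0.0, 0.7, 0.4]
grip_width: 0.0868
grasp_force: 0.0
```

```bash
python3 - <<'E'
from h import *
np.set_printoptions(precision=4,suppress=True)
o=telemetry.get_obs(); print(o['tool_pos'],o['tool_rot'],o['grip_width'])
# plate inner top edge in wrist view: wood mask
P=pose('wrist'); w=cams.read_camera('wrist'); cv2.imwrite('pics/wrist14.png',w)
m=cv2.inRange(cv2.cvtColor(w,cv2.COLOR_BGR2HSV),(13,60,90),(28,220,255)); m[:, :200]=0; m[:,440:]=0
for c in cv2.findContours(m,0,2)[0]:
    if cv2.contourArea(c)>300:
        x,y,ww,h=cv2.boundingRect(c); print((x,y,ww,h),cv2.contourArea(c),cast('wrist',[(x,y),(x+ww,y),(x+ww,y+h),(x,y+h)],.087,P)[:,:2].tolist())
E
```

```text
[ 0.5177 -0.2798  0.1432] [179.9881  -0.0619  89.9056] 0.08679753973258611
(291, 327, 149, 14) 1584.0 [[0.49298833375178996, -0.39860785032149154], [0.6288311985828929, -0.3998078239000645], [0.6305817837329994, -0.4152509044439141], [0.49257305692438447, -0.4138907554176373]]
(226, 0, 186, 220) 11128.0 [[0.4535509397355416, -0.13346726925244434], [0.583688867284518, -0.13356931790842377], [0.5945500800900959, -0.2961490872353371], [0.44237415296633253, -0.2959500618131921]]
```

```bash
python3 - <<'E'
from h import *
np.set_printoptions(precision=1,suppress=True)
print(proj('wrist',[[.505,-.266,.088],[.529,-.266,.088],[.529,-.296,.088],[.457,-.228,.087],[.577,-.228,.087]]))
w=cv2.imread('pics/wrist14.png'); m=cv2.inRange(cv2.cvtColor(w,cv2.COLOR_BGR2HSV),(10,50,90),(28,220,255))>0
for v in range(90,300,10):
    u=np.flatnonzero(m[v,150:500])+150; 
    if len(u):
        r=np.split(u,np.flatnonzero(np.diff(u)>2)+1); print(v,[(int(k[0]),int(k[-1])) for k in r if len(k)>5])
E
```

```text
[[302.  184.1]
 [332.4 184. ]
 [332.1 220. ]
 [238.4 135.4]
 [395.7 135.2]]
90 [(230, 239), (397, 406)]
100 [(231, 239), (396, 405)]
110 [(231, 239), (396, 405)]
120 [(232, 240), (396, 404)]
130 [(232, 240), (258, 263), (286, 292), (395, 403)]
140 [(233, 402)]
150 [(234, 402)]
160 [(234, 242), (282, 353), (393, 401)]
170 [(235, 243), (282, 353), (393, 400)]
180 [(235, 243), (282, 352), (392, 400)]
190 [(236, 244), (282, 352), (391, 399)]
200 [(236, 244), (282, 352), (390, 398)]
210 [(237, 245), (302, 331), (389, 398)]
260 [(486, 499)]
```

Grip found at wrist columns 302 to 331, so x = 0.517, and the plate edge at row ~137 puts y where expected. Going down and pinching.

>>> {"name": "arm_command", "arguments": {
  "series": "0 0 18 0 0; 0 0 18 0 0; 0 0 18 0 0; 0 0 18 0 0; 0 0 18 0 0; 0 0 14 0 0; 0 0 9 0 0; 0 0 0 0 0; 0 0 0 0 0"
}}

```text
time_s: 18.13
tool_pos: [0.5172, -0.2815, 0.0304]
tool_rot: [-180.0, -0.0, 89.8]
force: [0.7, -0.9, 0.0]
grip_width: 0.0868
grasp_force: 0.0
```

>>> {"name": "arm_command", "arguments": {
  "series": "0 0 0 0 255; 0 0 0 0 255; 0 0 0 0 255; 0 0 0 0 255; 0 0 0 0 255; 0 0 0 0 255; 0 0 0 0 255; 0 0 0 0 255",
  "squeeze": 25
}}

```text
time_s: 18.8
tool_pos: [0.517, -0.2823, 0.0303]
tool_rot: [180.0, 0.0, 89.7]
force: [0.6, 0.9, 0.5]
grip_width: 0.0416
grasp_force: 0.0
```

>>> {"name": "arm_command", "arguments": {
  "series": "0 0 0 0 255; 0 0 0 0 255; 0 0 0 0 255; 0 0 0 0 255; 0 0 0 0 255; 0 0 0 0 255"
}}

```text
time_s: 19.3
tool_pos: [0.5161, -0.2823, 0.0302]
tool_rot: [-179.9, -0.0, 89.7]
force: [-3.4, 0.5, 1.9]
grip_width: 0.0235
grasp_force: 25.0
```

>>> {"name": "arm_command", "arguments": {
  "series": "5 0 0 0 255; 10 0 0 0 255; 18 0 0 0 255; 20 0 0 0 255; 20 0 0 0 255; 20 0 0 0 255; 20 0 0 0 255; 20 0 0 0 255; 20 0 0 0 255; 20 0 0 0 255; 20 0 0 0 255; 20 0 0 0 255; 18 0 0 0 255; 12 0 0 0 255; 5 0 0 0 255; 0 0 0 0 255"
}}

```text
time_s: 20.63
tool_pos: [0.5186, -0.0317, 0.0302]
tool_rot: [179.9, -0.1, 89.8]
force: [1.5, 2.1, -3.9]
grip_width: 0.0242
grasp_force: 25.0
```

>>> {"name": "arm_command", "arguments": {
  "series": "4 0 0 0 255; 4 0 0 0 255; 4 0 0 0 255; 4 0 0 0 255; 4 0 0 0 255; 3 0 0 0 255; 3 0 0 0 255; 3 0 0 0 255; 3 0 0 0 255; 3 0 0 0 255; 3 0 0 0 255; 2 0 0 0 255; 0 0 0 0 255"
}}

```text
time_s: 21.72
tool_pos: [0.5189, 0.0031, 0.0302]
tool_rot: [179.9, 0.2, 89.6]
force: [5.4, -6.0, -5.2]
grip_width: 0.0239
grasp_force: 25.0
```

>>> {"name": "arm_command", "arguments": {
  "series": "2 0 0 0 255; 2 0 0 0 255; 0 0 0 0 255"
}}

```text
time_s: 21.97
tool_pos: [0.5189, 0.0068, 0.0302]
tool_rot: [179.9, 0.2, 89.6]
force: [4.5, -6.8, -5.5]
grip_width: 0.0237
grasp_force: 25.0
```

>>> {"name": "arm_command", "arguments": {
  "series": "2 0 0 0 255; 2 0 0 0 255; 2 0 0 0 255; 2 0 0 0 255; 0 0 0 0 255"
}}

```text
time_s: 22.38
tool_pos: [0.519, 0.0148, 0.0302]
tool_rot: [179.9, 0.2, 89.6]
force: [4.9, -7.3, -5.9]
grip_width: 0.024
grasp_force: 25.0
```

>>> {"name": "arm_command", "arguments": {
  "series": "1.5 0 0 0 255; 1.5 0 0 0 255; 0 0 0 0 255"
}}

```text
time_s: 22.63
tool_pos: [0.5191, 0.0176, 0.0302]
tool_rot: [179.9, 0.2, 89.6]
force: [5.1, -7.2, -4.7]
grip_width: 0.0238
grasp_force: 25.0
```

>>> {"name": "arm_command", "arguments": {
  "series": "1.5 0 0 0 255; 1 0 0 0 255; 0 0 0 0 255"
}}

```text
time_s: 22.88
tool_pos: [0.519, 0.0179, 0.0302]
tool_rot: [179.9, 0.3, 89.5]
force: [4.9, -11.3, -5.2]
grip_width: 0.0234
grasp_force: 25.0
```

>>> {"name": "arm_command", "arguments": {
  "series": "1 0 0 0 255; 1 0 0 0 255; 0 0 0 0 255"
}}

```text
time_s: 23.13
tool_pos: [0.519, 0.0179, 0.0302]
tool_rot: [180.0, 0.5, 89.5]
force: [3.8, -14.3, -5.2]
grip_width: 0.0235
grasp_force: 25.0
```

>>> {"name": "arm_command", "arguments": {
  "series": "1.5 0 0 0 255; 1 0 0 0 255; 0 0 0 0 255; 0 0 0 0 255"
}}

```text
time_s: 23.47
tool_pos: [0.519, 0.0178, 0.0302]
tool_rot: [180.0, 0.6, 89.4]
force: [4.1, -18.9, -4.6]
grip_width: 0.0235
grasp_force: 25.0
```

```bash
python3 - <<'E'
from h import *
np.set_printoptions(precision=4,suppress=True)
o=telemetry.get_obs(); print(o['tool_pos'],o['force'])
c,_=blk('side','15'); print(c.tolist()); print(np.c_[cast('side',c,.105)[:,:2],cast('side',c,.015)[:,:2]])
E
```

```text
[0.519  0.0178 0.0302] [  4.074  -18.9087  -4.5867]
[[298, 215], [327, 225], [327, 240], [322, 253], [285, 238]]
[[0.5612 0.0745 0.5916 0.0131]
 [0.4726 0.0739 0.4962 0.0126]
 [0.4531 0.1206 0.4753 0.0628]
 [0.4491 0.1647 0.471  0.1103]
 [0.5608 0.1604 0.5912 0.1056]]
```

Snug: the block's back edge is square at y = 0.074, and force builds with no further motion. Drawing back about 12 mm.

>>> {"name": "arm_command", "arguments": {
  "series": "-3 0 0 0 255; -3 0 0 0 255; -3 0 0 0 255; -3 0 0 0 255; -3 0 0 0 255; -3 0 0 0 255; 0 0 0 0 255; 0 0 0 0 255"
}}

```text
time_s: 24.18
tool_pos: [0.519, 0.0107, 0.0302]
tool_rot: [179.9, -0.1, 89.7]
force: [5.3, 0.4, -7.3]
grip_width: 0.0239
grasp_force: 25.0
```

>>> {"name": "arm_command", "arguments": {
  "series": "-2.5 0 0 0 255; -2.5 0 0 0 255; 0 0 0 0 255; 0 0 0 0 255"
}}

```text
time_s: 24.52
tool_pos: [0.5189, 0.0058, 0.0302]
tool_rot: [179.9, -0.1, 89.7]
force: [5.2, 0.5, -7.4]
grip_width: 0.0239
grasp_force: 25.0
```

12 mm back. Opening gently and rising clear.

>>> {"name": "arm_command", "arguments": {
  "series": "0 0 0 0 150; 0 0 0 0 120; 0 0 0 0 60; 0 0 0 0 0; 0 0 0 0 0; 0 0 0 0 0; 0 0 0 0 0; 0 0 -8 0 0; 0 0 -15 0 0; 0 0 -20 0 0; 0 0 -25 0 0; 0 0 -25 0 0; 0 0 -25 0 0; -30 0 0 0 0; -40 0 0 0 0; -40 0 0 0 0; -30 0 0 0 0; 0 0 0 0 0"
}}

```text
time_s: 26.02
tool_pos: [0.5165, -0.1441, 0.1492]
tool_rot: [180.0, 0.2, 89.1]
force: [0.2, -0.5, 0.1]
grip_width: 0.0868
grasp_force: 0.0
```

```bash
python3 - <<'E'
from h import *
np.set_printoptions(precision=4,suppress=True)
o=telemetry.get_obs(); print(o['tool_pos'],o['grip_width'],o['time_s'])
c,im=blk('side','16'); print(c.tolist()); print(cast('side',c,.105)[:,:2])
P=pose('wrist'); w=cams.read_camera('wrist'); cv2.imwrite('pics/wrist16.png',w)
hsv=cv2.cvtColor(w,cv2.COLOR_BGR2HSV); 
# profile along y at x=.50 on the z=.105/.087 planes
for x in (.49,.545):
    L=[]
    for y in np.arange(.04,.09,.003):
        u,v=proj('wrist',[[x,y,.087]],P)[0]
        if 0<=v<400: L.append((round(float(y),3),hsv[int(v),int(u)].tolist()))
    print(x,L)
# did other things move? difference of scene pictures
s=cams.read_camera('scene'); s0=cv2.imread('pics/scene0.png')
for nm,(a,b,cc,d) in dict(elephant=(255,305,222,275),toy=(228,268,303,332),mug=(200,248,360,410),stapler=(172,202,213,262)).items():
    g=lambda i:np.float32(cv2.cvtColor(i,cv2.COLOR_BGR2GRAY)[a:b,cc:d]); print(nm,cv2.phaseCorrelate(g(s0),g(s)))
E
```

```text
[ 0.5165 -0.1441  0.1492] 0.08678064891887671 26.0167
[[297, 215], [328, 225], [326, 243], [322, 253], [285, 238]]
[[0.5637 0.0756]
 [0.47   0.0728]
 [0.4518 0.1307]
 [0.4491 0.1647]
 [0.5608 0.1604]]
0.49 []
0.545 []
elephant ((-0.017923107080449086, -0.0028398572392269728), 0.8932885053422716)
toy ((0.009242438023129296, 0.4015343082745346), 0.6355808583895365)
mug ((0.06575915996293347, 0.12287019767562057), 0.7667851793766022)
stapler ((0.1260108587888169, 0.36083276049771307), 0.46420705191294354)
```

```bash
python3 -c "
from cell import env
print(env.sign_off())"
```

```text
the job is handed in; nothing more can be done
None
```

I handed the job in at about 26 s: the block is wells up and against the fixed end, and I drew the sliding end back about 12 mm; sign-off gave no result, and I took the gap from the arm's own movement, not a final picture.

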